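Close the paste pot and show its batch slide

TASK

On the bookbinder's bench, put the loose wooden lid on the paste pot so that it sits seated and level, setting it down rather than dropping it, and let go of it. Then pick up the batch slide, the clear plate with a small notch cut out of one corner (the notch marks its frosted label end; the spare slide has no notch), and hold it up directly over the covered pot, clear of the lid, tipped up at about 45 degrees with the frosted end uppermost and the label face still upward. Finish still holding it there, and leave the pot where it stands and everything else on the bench alone.

Things in the scene. Friction and masses are not known exactly. Their poses are not given: they have to be found in the camera images.
- pot: White ceramic paste pot, round and open at the top, outer diameter 94, height 80, inner diameter 84, about 0.8 kg, loose on the bench. Origin: centre of its underside, z up along its axis; the rim lies at z = 80.
- lid: Loose round wooden lid, 70 to 140 g, lying knob up on the bench. From below: plug of diameter 74, height 8 (drops into the mouth of the pot, 5 clearance all round), disc of diameter 100, thickness 6, round knob of diameter 24 from 14 to 44 above the origin. Origin: centre of the underside of the plug, z up through the knob. Seated, it lies 72 above the origin of the pot.
- slide: Batch slide: clear plate 120 (x) x 40 (y) x 6, 32 to 56 g, frosted over the 32 at its +x end, whose +x, -y corner has a 12 x 12 notch. Origin: centre of the underside; z out of the label face, up at the start. It lies flat at any heading, underside 20 above the bench, lengthwise on a fixed wooden bar 100 x 24 x 20, so its long edges overhang 8 each side and can be gripped across the 40.
- spare: The spare slide: same plate, same frosting over 32 mm at its +x end, but no notch. It lies on another such bar. Leave it alone. Origin and axes as for the batch slide.
- glue: White plastic glue bottle, diameter 60, height 150; bystander. Origin: centre of its underside.
- weight: Small brass pressing weight with a knob, diameter 40, height 56; bystander. Origin: centre of its underside.
- folder: Cream bone folder, a flat strip 161 x 22 x 6 lying on the bench; bystander. Origin: centre of the underside of its straight 150 mm part, x along its length.
- brush: Paste brush about 200 long, lying on the bench; bystander. x along its length.
- spool: Grey thread spool, diameter 36, height 42, standing; bystander. Origin: centre of its underside.
Not all that is in view belongs to the job. Of the things that look like the lid, take the one that is farthest from the robot's base at the start.

How it is judged:
On the way, in this order (a step that is already met when the one before it is completed fails the run):
1. the lid sits seated and level on the pot, let go, before the slide is taken (horizontal distance between lid and pot below 0.0065 m and z of lid in the frame of pot between 0.0695 and 0.0745 m and angle between each of lid, pot's own z axis and vertical below 0.05 rad and contact force between the fingers and lid below 0.1 N and linear speed of lid below 0.02 m/s and distance of slide from where it was at the start of the episode below 0.03 m), for 0.2 s.
2. the batch slide is lifted off its bar in the fingers (height (world z) of slide above 0.05 m and contact force between the fingers and slide above 1 N), for 0.2 s.
At the end, for the whole second after the job is handed in: Lid seated: within 6.5 mm of centre and 2.5 mm of height, tilt under 0.05 rad, let go; pot moved under 40 mm. Slide held still in the fingers, centre within 60 mm of the pot axis and over 145 mm up, touching neither, frosted end up 30 to 65 degrees, face normal under 66 degrees from vertical (horizontal distance between lid and pot below 0.0065 m and z of lid in the frame of pot between 0.0695 and 0.0745 m and angle between each of lid, pot's own z axis and vertical below 0.05 rad and distance of pot from where it was at the start of the episode below 0.04 m and contact force between each of the fingers, slide and lid below 0.1 N and contact force between the fingers and slide above 1 N and contact force between slide and pot below 0.1 N and horizontal distance between slide and pot below 0.06 m and height (world z) of slide above 0.145 m and angle between slide's own x axis and vertical between 0.44 and 1.05 rad and angle between slide's own z axis and vertical below 1.15 rad and linear speed of slide below 0.03 m/s and angular speed of slide below 0.2 rad/s); the arm keeps its last pose, push and grip.
It fails at once if the lid is dropped (falls free faster than 0.5 m/s) (linear speed of lid above 0.5 m/s and contact force between the fingers and lid below 0.05 N).
It fails at once if the pot is knocked over (angle between pot's own z axis and vertical above 0.4 rad).
It fails at once if the spare slide or another bystander is moved by more than 30 mm (distance of any of spare, glue, weight, folder, brush, spool from where it was at the start of the episode above 0.03 m).
It also fails if it takes over 54 s, if anything falls off the work surface, if the arm or the gripper's body presses on something with over 40 N, if the wrist force passes 120 N, or if a joint passes its speed limit or range.

ROBOT

A 6-joint arm with a two-finger parallel gripper is mounted at the origin on the work surface. World frame = base frame: x ahead of the robot, y to its left, z up, the work surface at z = 0. Lengths are in m, angles in rad, forces in N, time in s.
With the tool pointing down it reaches from about 0.275 to 0.725 m from the base axis. Payload 15.9 kg.
Tool frame: the origin (TCP) lies midway between the tips of the shut fingers; the grasp point (between the pads) lies behind it (env.hold_point_z is the y of the grasp point in the tool frame, in m); y points along the fingers, z is the direction in which the jaws open and shut, and the axes are right-handed (so a half turn about y gives the same grasp; the last joint's range is limited). The gripper opens to 85 mm and grips with 20 to 120 N. Pads are 22 mm wide; open, the fingers measure 114 mm over their backs; the gripper's body (76 mm by 85 mm) begins 54 mm behind the grasp point. The pads swing forward as they close: fully open they stand 13 mm farther back than shut.
Start: joints at [-1.126, 0.213, -0.034, 1.323, 0, 1.571], TCP at [0.215, -0.451, 0.231] pointing down, gripper open.
Joint ranges: [-2.98, 2.98], [-0.74, 1.72], [-1.14, 1.35], [-2.1, 2.04], [-1.57, 1.44], [-3.14, 3.14]. Speed limits (rad/s): [1.89, 1.89, 2.39, 2.57, 3.14, 3.14].

INTERFACE

Orientations are given as a unit quaternion [w, x, y, z].
In Python, from cell import env gives the robot as it stands.
- The arm moves only by the shell command python3 -m jog 'ROWS' [OPENING] [FORCE]. ROWS is JSON, a list of rows, each a list of 4 numbers: the shift along the world's x, y, z in m, then the turn about the world's z in degrees. In form: [[x, y, z, spin], ...]. A call has 1 to 5 rows; each row is the pose to reach, as a shift and turn from the pose commanded when the call began; what a row does not reach only later rows make up. A row lasts 1/8 s, in which the tool goes at most 62.5 mm and 10.7 degrees, less where a joint would pass 70% of its speed; a pose out of reach is approached as far as the arm can. A call with a gripper value outside its range is refused whole. OPENING is the closure, from 0 (fully open) to 1 (shut), set as the call begins (- or left out, the last holds). The fingers move at their own pace and stop on an object; FORCE is the grip in N (left out, the last holds). Time passes only in rows, so rows that repeat a pose let the fingers close. It gives the time, the measured TCP pose, the force and the opening at its end, in the units of the state.
- env.observe(): the state, without advancing time (a new reading comes with each control period).
- env.capture(name): name is "scene" or "top" or "wrist"; returns a dict with "frame" (480x640x3 uint8, red, green, blue), "intrinsics" (3x3 intrinsics, pixels), "rvec" (rotation vector, rad) and "tvec" (3), from world to camera coordinates, as OpenCV has them. Camera axes: x right, y down, z forward; pixel columns grow to the right and rows downward; lengths in m; the calibration is good to about 2 mm. A picture is of the moment at which its call begins. There is no depth.
- env.close_job(): hands the job in, once; it reports no verdict.
The state is a dict: "t": time; "joints": joint angles; "qd": joint speeds; "effort": joint torques, N m; "ee_pos": TCP position; "ee_rot": TCP orientation; "contact_force": force on the tool from outside, world axes, zero at the start; "ft_torque": the same for the moment, N m; "opening": finger opening in m.
Only numpy, scipy, OpenCV 4.12 (cv2) and the standard library are available. Lean on these libraries where they do the work, as an engineer would, in place of code of your own. Each camera call takes 0.05 s, during which the arm holds its last target.

## Working session

There is one attempt and no reset: what is moved stays moved. The work goes in short steps, Python scripts to look and compute and a shell command to move; the robot and the scene stay as the last step left them, time stands still between calls to the robot, and variables do not carry over. Pictures are saved under pics/ and viewed, and the job is handed in when it is done.

```bash
mkdir -p pics; ls; cat > h.py <<'E'
import numpy as np, cv2
from cell import env
def cap(n,fn=None):
    c=env.capture(n)
    if fn: cv2.imwrite('pics/'+fn+'.png',cv2.cvtColor(c['frame'],cv2.COLOR_RGB2BGR))
    np.savez('pics/'+(fn or n)+'.npz',**c)
    return c
def ray(c,uv,z):
    R,_=cv2.Rodrigues(np.array(c['rvec'],float)); t=np.array(c['tvec'],float).reshape(3)
    o=-R.T@t
    uv=np.atleast_2d(uv).astype(float)
    d=np.c_[uv,np.ones(len(uv))]@np.linalg.inv(c['intrinsics']).T@R
    s=(z-o[2])/d[:,2]
    return o+d*s[:,None]
def proj(c,P):
    return cv2.projectPoints(np.atleast_2d(P).astype(float),np.array(c['rvec'],float),np.array(c['tvec'],float),np.array(c['intrinsics'],float),None)[0].reshape(-1,2)
E
python3 - <<'E'
from h import *
for n in ['scene','top','wrist']: 
    c=cap(n,n+'0'); R=cv2.Rodrigues(np.array(c['rvec'],float))[0]; print(n,-R.T@np.array(c['tvec']).reshape(3))
print(env.hold_point_z, env.observe())
E
```

```text
pics
scene [1.02919729 0.42299306 1.16506274]
top [ 0.41914115 -0.00590282  1.11091449]
wrist [ 0.28017222 -0.41964393  0.37346227]
-0.0187 {'t': 0.15, 'joints': array([-1.12599019e+00,  2.13195294e-01, -3.48869683e-02,  1.32346816e+00,
        6.96049022e-06,  1.57080975e+00]), 'qd': array([-0.00121741, -0.00028775,  0.00345511, -0.00205104,  0.0003518 ,
        0.00036043]), 'effort': array([ 4.13100679e-04, -6.86417770e+01,  4.87238896e+01,  1.33203607e-02,
       -4.28414398e-05, -8.65473964e-06]), 'ee_pos': array([ 0.2150397 , -0.45112849,  0.23096484]), 'ee_rot': array([ 0.15590842, -0.15602124,  0.68995248, -0.6894313 ]), 'contact_force': array([-0.3279226 ,  0.54572664,  0.44619949]), 'ft_torque': array([ 0.00950931, -0.03788105,  0.01334698]), 'opening': 0.08544132212053707}
```

View pics/top0.png

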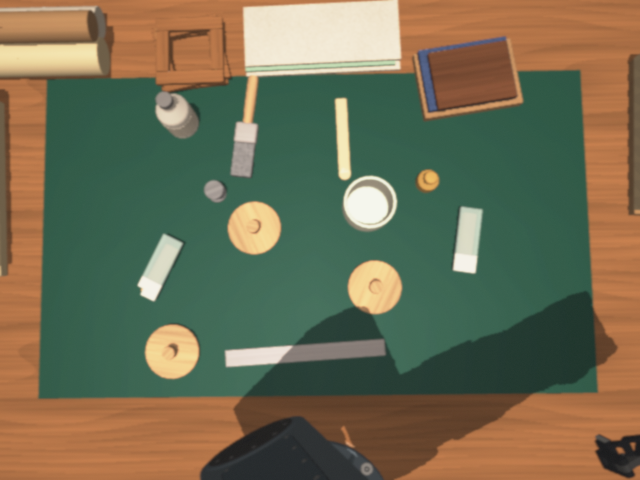

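View pics/scene0.png

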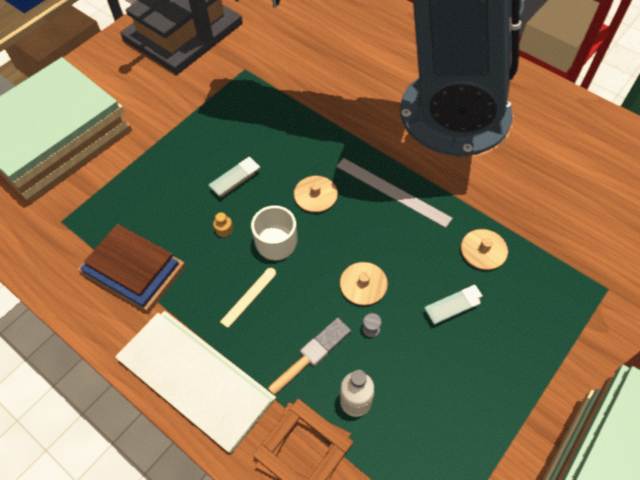

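```bash
python3 - <<'E'
from h import *
c=dict(np.load('pics/top0.npz')); f=c['frame']
hsv=cv2.cvtColor(f,cv2.COLOR_RGB2HSV)
for nm,uv in [('lidA',(254,228)),('lidB',(375,287)),('lidC',(172,351))]:
    p=ray(c,uv,0.014)[0]; print(nm,p.round(3),np.hypot(*p[:2]).round(3))
a=f[222:312,125:200]; b=f[195:285,430:505]
im=np.hstack([cv2.resize(x,None,fx=5,fy=5,interpolation=cv2.INTER_CUBIC) for x in (a,b)])
cv2.imwrite('pics/slides.png',im[:,:,::-1])
s=dict(np.load('pics/scene0.npz'))['frame']
im=np.hstack([cv2.resize(x,None,fx=5,fy=5,interpolation=cv2.INTER_CUBIC) for x in (s[275:335,415:490],s[148:208,200:275])])
cv2.imwrite('pics/slides_s.png',im[:,:,::-1])
# masks
m=cv2.inRange(hsv,(10,70,150),(28,200,255))
def fit(m,x0,x1,y0,y1):
    mm=np.zeros_like(m); mm[y0:y1,x0:x1]=m[y0:y1,x0:x1]
    k=max(cv2.findContours(mm,cv2.RETR_EXTERNAL,cv2.CHAIN_APPROX_NONE)[0],key=cv2.contourArea)
    return k
k=fit(m,222,286,195,260); e=cv2.fitEllipse(cv2.convexHull(k)); print('lidA ell',e, ray(c,e[0],0.014), cv2.contourArea(k))
P=ray(c,k[:,0],0.014)[:,:2]; print('mincirc world',cv2.minEnclosingCircle(P.astype(np.float32)))
# pot rim: bright
g=cv2.inRange(hsv,(0,0,130),(180,70,255)); k=fit(g,335,405,165,240); 
P=ray(c,k[:,0],0.08)[:,:2]; print('pot',cv2.minEnclosingCircle(P.astype(np.float32)))
im=f.copy(); cv2.drawContours(im,[k],-1,(255,0,0),1)
cv2.imwrite('pics/pot.png',cv2.resize(im[160:300,210:410],None,fx=4,fy=4)[:,:,::-1])
E
```

```text
lidA [0.533 0.112 0.014] 0.545
lidB [ 0.419 -0.115  0.014] 0.434
lidC [0.304 0.267 0.014] 0.405
lidA ell ((253.98342895507812, 227.50698852539062), (52.84563064575195, 53.132835388183594), 44.30527877807617) [[0.53431866 0.11249693 0.014     ]] 2146.5
mincirc world ((0.534453272819519, 0.1127295270562172), 0.05084479600191116)
pot ((0.5693992972373962, -0.10060133785009384), 0.05092097818851471)
```

View pics/slides.png

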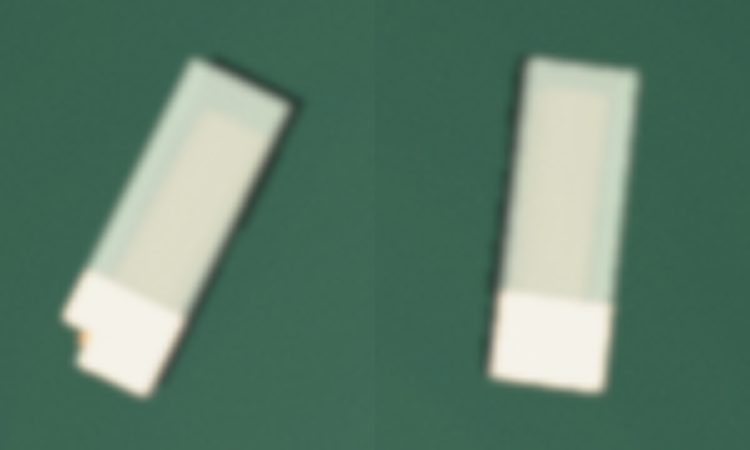

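View pics/pot.png

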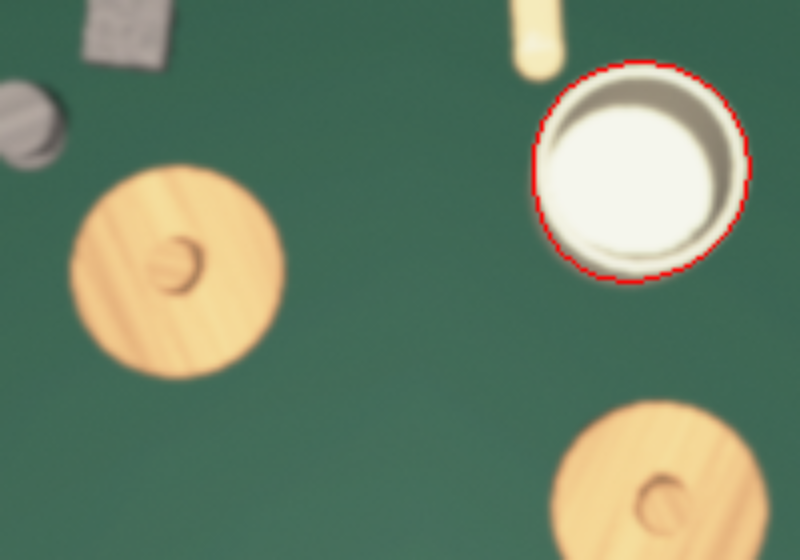

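View pics/slides_s.png

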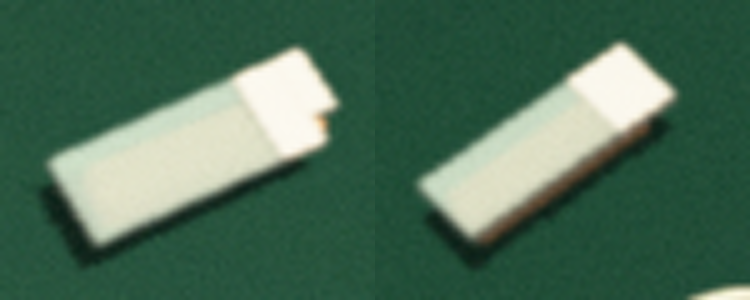

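```bash
python3 - <<'E'
from h import *
from scipy.optimize import least_squares
from scipy.spatial.transform import Rotation as Ro
c=dict(np.load('pics/top0.npz')); f=c['frame']
hsv=cv2.cvtColor(f,cv2.COLOR_RGB2HSV)
g=cv2.inRange(hsv,(0,0,130),(180,70,255)); mm=np.zeros_like(g); mm[165:240,335:405]=g[165:240,335:405]
k=max(cv2.findContours(mm,cv2.RETR_EXTERNAL,cv2.CHAIN_APPROX_NONE)[0],key=cv2.contourArea)
P=ray(c,k[:,0],0.08)[:,:2]
ctr=np.array([.569,-.1])
for _ in range(3):
    d=P-ctr; far=d@np.array([.15,-.1])/.18>0.0
    r=least_squares(lambda q:np.hypot(*(P[far]-q).T)-.0475,ctr); ctr=r.x
print('pot',ctr,np.abs(r.fun).max(),far.sum())
# scene camera check
s=dict(np.load('pics/scene0.npz'))
print('scene proj rim',proj(s,[[*ctr,.08],[*(ctr+[.047,0]),.08],[*(ctr-[.047,0]),.08],[*(ctr+[0,.047]),.08],[*(ctr-[0,.047]),.08]]).round(1))
# lid in scene
hs=cv2.cvtColor(s['frame'],cv2.COLOR_RGB2HSV); m=cv2.inRange(hs,(10,70,150),(28,200,255)); q=np.zeros_like(m); q[255:310,335:395]=m[255:310,335:395]
kk=max(cv2.findContours(q,cv2.RETR_EXTERNAL,cv2.CHAIN_APPROX_NONE)[0],key=cv2.contourArea); print('lid scene',cv2.minEnclosingCircle(ray(s,kk[:,0],.014)[:,:2].astype(np.float32)))
# slide
w=cv2.inRange(hsv,(0,0,150),(180,90,255)); q=np.zeros_like(w); q[225:310,130:195]=w[225:310,130:195]
kk=max(cv2.findContours(q,cv2.RETR_EXTERNAL,cv2.CHAIN_APPROX_NONE)[0],key=cv2.contourArea)
S=(ray(c,kk[:,0],.026)[:,:2]*1000).astype(np.float32); rc=cv2.minAreaRect(S); print('slide',rc, cv2.boxPoints(rc).round(1).tolist())
o=env.observe(); R=Ro.from_quat(np.roll(o['ee_rot'],-1)).as_matrix(); print(R.round(3))
for n in ('top',):
    pass
E
```

```text
pot [ 0.57165064 -0.10250267] 0.001233915290771534 75
scene proj rim [[273.4 221.9]
 [258.5 236.8]
 [287.9 207.5]
 [290.2 233.8]
 [256.9 210.4]]
lid scene ((0.5391054749488831, 0.11510008573532104), 0.05086047574877739)
slide ((460.90594482421875, 291.2048645019531), (43.14875793457031, 122.26400756835938), 63.55611801147461) [[396.6000061035156, 299.1000061035156], [506.0, 244.6999969482422], [525.2000122070312, 283.29998779296875], [415.79998779296875, 337.70001220703125]]
[[-0.903 -0.     0.43 ]
 [-0.43   0.001 -0.903]
 [-0.    -1.    -0.001]]
```

```bash
python3 -m jog '[[0.035,0.06,0,10],[0.07,0.12,0,20],[0.105,0.18,0,30],[0.14,0.24,0,40],[0.17,0.30,0,40]]' 0; python3 -m jog '[[0.03,0.06,0,5],[0.06,0.12,0,10],[0.1,0.18,0,20],[0.14,0.24,0,20],[0.151,0.265,0,20]]'; python3 -m jog '[[0,0,0,0],[0,0,0,0]]'; python3 - <<'E'
from h import *
cap('wrist','w1'); print(env.observe()['joints'].round(3))
E
```

```text
t: 0.78
ee_pos: [0.3707, -0.1782, 0.2313]
ee_rot: [-0.383, 0.383, -0.594, 0.594]
contact_force: [1.6, -0.2, 0.3]
opening: 0.0856
t: 1.4
ee_pos: [0.5219, 0.0871, 0.231]
ee_rot: [0.48, -0.48, 0.519, -0.519]
contact_force: [-0.1, -1.2, 0.4]
opening: 0.0855
t: 1.65
ee_pos: [0.5208, 0.0848, 0.231]
ee_rot: [0.48, -0.48, 0.519, -0.519]
contact_force: [0.1, -0.5, -0.9]
opening: 0.0855
[ 0.161  0.271  0.04   1.341 -0.     1.811]
```

View pics/w1.png

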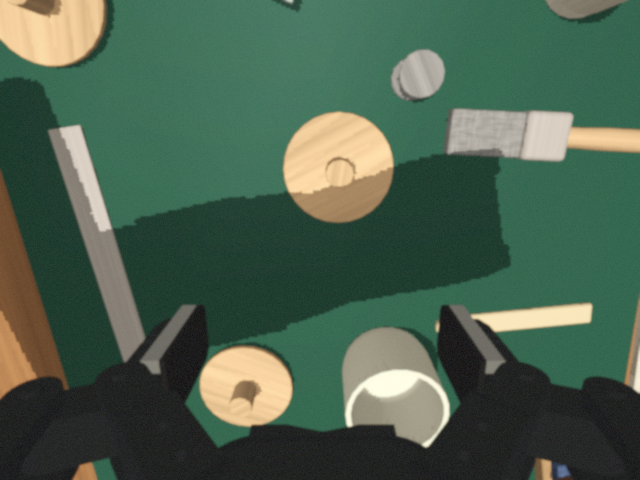

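```bash
cat >> h.py <<'E'
def circ(c,lo,hi,box,z,chan=None):
    hsv=cv2.cvtColor(c['frame'],cv2.COLOR_RGB2HSV); m=cv2.inRange(hsv,lo,hi); q=np.zeros_like(m); x0,x1,y0,y1=box; q[y0:y1,x0:x1]=m[y0:y1,x0:x1]
    k=max(cv2.findContours(q,cv2.RETR_EXTERNAL,cv2.CHAIN_APPROX_NONE)[0],key=cv2.contourArea)
    return cv2.minEnclosingCircle(ray(c,k[:,0],z)[:,:2].astype(np.float32)),k
E
python3 - <<'E'
from h import *
c=dict(np.load('pics/w1.npz'))
r,k=circ(c,(5,60,60),(28,220,255),(270,410,100,235),.014); print(r)
print('knob top',ray(c,(340,170),.044))
k0=proj(c,[[.5344,.1127,.014],[.5344,.1127,.044],[.5391,.1151,.044]]);print(k0)
# pot rim ellipse: outer edge via bright bottom... sample points
r2=ray(c,[(346,404),(449,404),(397,371),(396,449)],.08); print(r2)
im=c['frame'][320:460,330:470]; cv2.imwrite('pics/w1p.png',cv2.resize(im,None,fx=4,fy=4,interpolation=cv2.INTER_CUBIC)[:,:,::-1])
E
```

```text
((0.5358836054801941, 0.11409938335418701), 0.05056391656398773)
knob top [[0.53672127 0.11684142 0.044     ]]
[[336.37475224 170.73012323]
 [337.55243473 175.19015924]
 [342.98117814 171.87245417]]
[[ 0.52733817 -0.08643539  0.08      ]
 [ 0.61913376 -0.09349857  0.08      ]
 [ 0.57360679 -0.05558407  0.08      ]
 [ 0.57069828 -0.14003539  0.08      ]]
```

View pics/w1p.png

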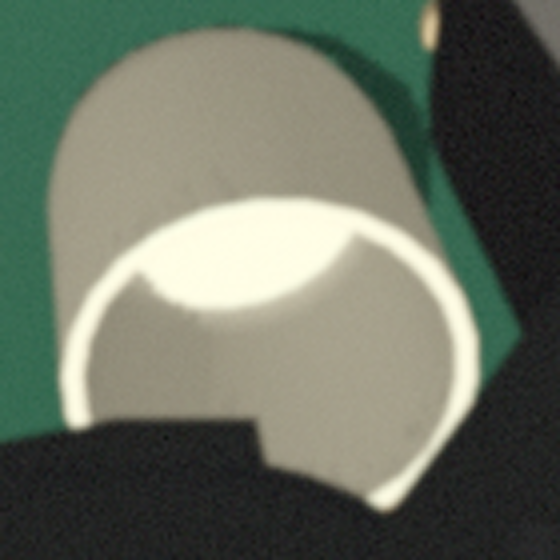

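```bash
python3 -m jog '[[0.015,0.029,-0.04,0],[0.015,0.029,-0.08,0],[0.015,0.029,-0.12,0],[0.015,0.029,-0.14,0],[0.015,0.029,-0.14,0]]'; python3 - <<'E'
from h import *
c=cap('wrist','w2'); p=env.observe()['ee_pos'];print(p)
print(proj(c,[p*[1,1,0]+[0,0,.044],p*[1,1,0]+[0,0,.014]]))
r,k=circ(c,(5,60,60),(28,220,255),(150,500,50,460),.014); print(r)
E
```

```text
t: 2.33
ee_pos: [0.5349, 0.1127, 0.0905]
ee_rot: [0.479, -0.48, 0.52, -0.519]
contact_force: [-0.9, -0.4, 0.4]
opening: 0.0857
[0.53579215 0.11302892 0.0917378 ]
[[326.25569471 267.45431456]
 [325.90998799 249.04723216]]
((0.5361526012420654, 0.11421123892068863), 0.050252027809619904)
```

View pics/w2.png

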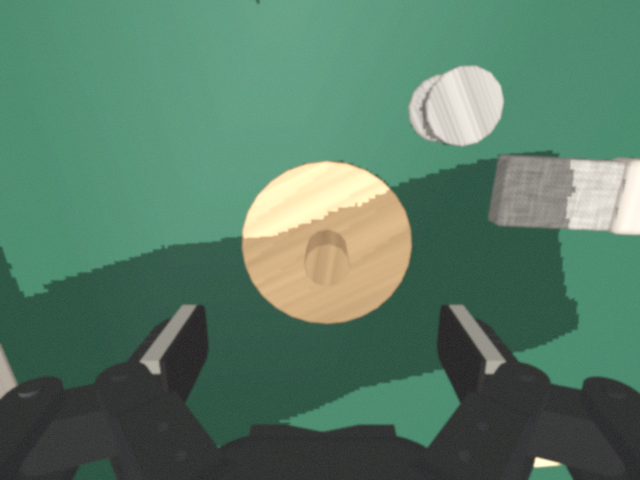

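```bash
python3 -m jog '[[0,0.001,-0.03,0],[0,0.001,-0.06,0],[0,0.001,-0.071,0],[0,0.001,-0.071,0]]' && python3 -m jog '[[0,0,0,0],[0,0,0,0],[0,0,0,0],[0,0,0,0],[0,0,0,0]]' 1 40
```

```text
t: 2.88
ee_pos: [0.5364, 0.1148, 0.021]
ee_rot: [-0.48, 0.48, -0.519, 0.519]
contact_force: [-0.8, 0.6, -0.1]
opening: 0.0852
t: 3.5
ee_pos: [0.5363, 0.115, 0.0208]
ee_rot: [-0.48, 0.48, -0.519, 0.519]
contact_force: [-1.8, -0.0, 7.2]
opening: 0.0228
```

```bash
python3 -m jog '[[0,0,0.002,0],[0,0,0.02,0],[0,0,0.06,0],[0,0,0.10,0],[0,0,0.14,0]]'; python3 -m jog '[[0,0,0,0]]'; python3 - <<'E'
from h import *
cap('wrist','w3'); cap('scene','s3')
o=env.observe();print(o['ee_pos'],o['contact_force'],o['opening'])
E
```

```text
t: 4.12
ee_pos: [0.5359, 0.1149, 0.1617]
ee_rot: [0.48, -0.48, 0.519, -0.519]
contact_force: [0.1, 0.8, -0.3]
opening: 0.0227
t: 4.25
ee_pos: [0.5377, 0.1153, 0.1633]
ee_rot: [-0.481, 0.478, -0.518, 0.52]
contact_force: [-0.0, -0.1, -1.8]
opening: 0.0226
[0.53606649 0.11497889 0.16006761] [-0.39747051 -0.20235054 -1.42382547] 0.02281352629539974
```

View pics/w3.png

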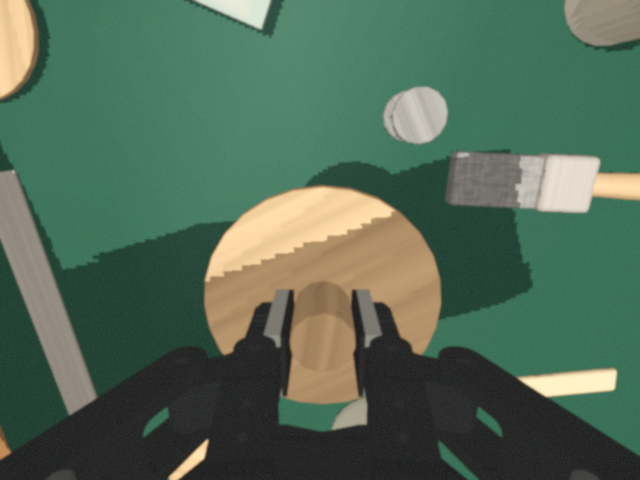

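View pics/s3.png

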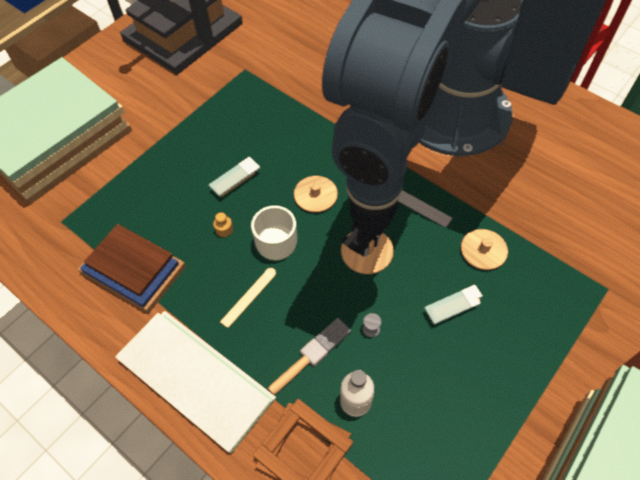

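```bash
python3 - <<'E'
from h import *
from scipy.optimize import least_squares
c=dict(np.load('pics/w3.npz'))
hsv=cv2.cvtColor(c['frame'],cv2.COLOR_RGB2HSV); m=cv2.inRange(hsv,(5,60,60),(28,220,255)); q=np.zeros_like(m); q[170:420,195:450]=m[170:420,195:450]
q[330:,:]=0
k=max(cv2.findContours(q,cv2.RETR_EXTERNAL,cv2.CHAIN_APPROX_NONE)[0],key=cv2.contourArea)
k=k[k[:,0,1]<290]
P=ray(c,k[:,0],.1533)[:,:2]
r=least_squares(lambda v:np.hypot(*(P-v[:2]).T)-.05,[.536,.114],loss='soft_l1',f_scale=.001); print('lid',r.x,np.abs(r.fun).max(),env.observe()['ee_pos'])
s=dict(np.load('pics/scene0.npz'))
g=cv2.cvtColor(s['frame'],cv2.COLOR_RGB2GRAY); im=s['frame'][195:270,240:310]
cv2.imwrite('pics/s0p.png',cv2.resize(im,None,fx=8,fy=8,interpolation=cv2.INTER_CUBIC)[:,:,::-1])
th=np.linspace(0,2*np.pi,60)
for rr in (.047,.042):
  uv=proj(s,np.c_[.572+rr*np.cos(th),-.1025+rr*np.sin(th),0*th+.08])
  im2=cv2.resize(im,None,fx=8,fy=8,interpolation=cv2.INTER_CUBIC) if rr==.047 else im2
  for u in uv: cv2.circle(im2,(int((u[0]-240+.5)*8),int((u[1]-195+.5)*8)),2,(255,0,0),-1)
cv2.imwrite('pics/s0p.png',im2[:,:,::-1])
E
```

```text
lid [0.53653287 0.11412533] 0.03447705598745449 [0.53606649 0.11497889 0.16006761]
```

View pics/s0p.png

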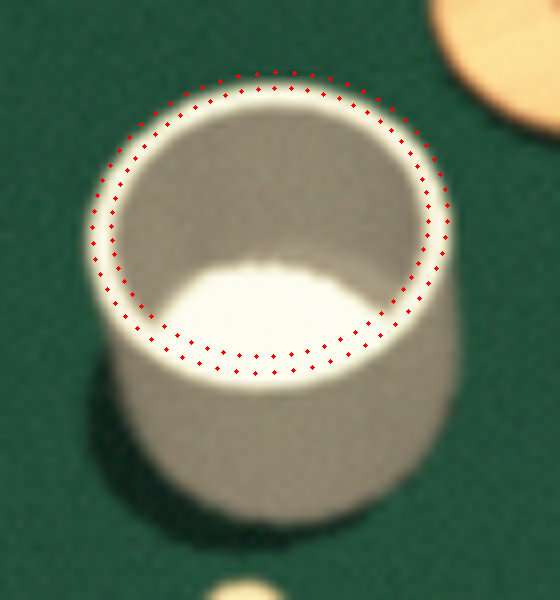

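```bash
python3 -m jog '[[0.006,-0.05,0.02,0],[0.012,-0.1,0.04,0],[0.02,-0.155,0.04,0],[0.026,-0.21,0.04,0],[0.03,-0.265,0.04,0]]'; python3 -m jog '[[0.003,-0.04,0,0],[0.006,-0.07,0,0],[0.006,-0.08,0,0],[0.006,-0.08,0,0],[0.006,-0.08,0,0]]';python3 - <<'E'
from h import *
cap('wrist','w4'); o=env.observe();print(o['ee_pos'],o['joints'])
E
```

```text
t: 4.97
ee_pos: [0.5655, -0.1517, 0.1988]
ee_rot: [0.48, -0.48, 0.52, -0.519]
contact_force: [0.8, 0.1, -1.4]
opening: 0.0223
t: 5.6
ee_pos: [0.572, -0.2289, 0.2001]
ee_rot: [0.48, -0.48, 0.519, -0.519]
contact_force: [0.2, 1.0, -1.2]
opening: 0.0226
[ 0.57209589 -0.22894009  0.20021477] [-3.80744586e-01  4.66066511e-01  2.43339757e-01  1.34840385e+00
  1.65811894e-04  1.26776452e+00]
```

View pics/w4.png

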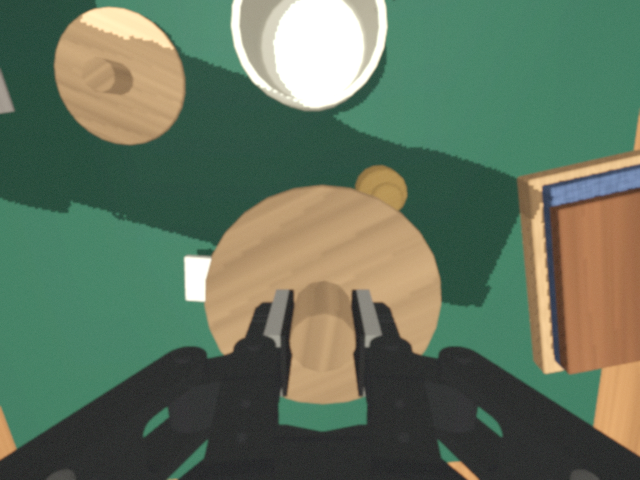

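```bash
python3 -m jog '[[0,0.03,0,0],[0,0.035,0,0],[0,0.035,0,0],[0,0.035,0,0]]';python3 - <<'E'
from h import *
c=cap('wrist','w5'); o=env.observe();print(o['ee_pos'])
th=np.linspace(0,2*np.pi,80); im=cv2.resize(c['frame'][0:220,190:430],None,fx=3,fy=3)
for rr in (.047,.042):
  uv=proj(c,np.c_[.5732+rr*np.cos(th),-.102+rr*np.sin(th),0*th+.08])
  for u in uv: cv2.circle(im,(int((u[0]-190+.5)*3),int((u[1]+.5)*3)),1,(255,0,0),-1)
cv2.imwrite('pics/w5p.png',im[:,:,::-1])
E
```

```text
t: 6.15
ee_pos: [0.5721, -0.1953, 0.2004]
ee_rot: [-0.48, 0.48, -0.519, 0.519]
contact_force: [-0.5, -0.2, -1.6]
opening: 0.0227
[ 0.57207967 -0.19541312  0.20028858]
```

View pics/w5p.png

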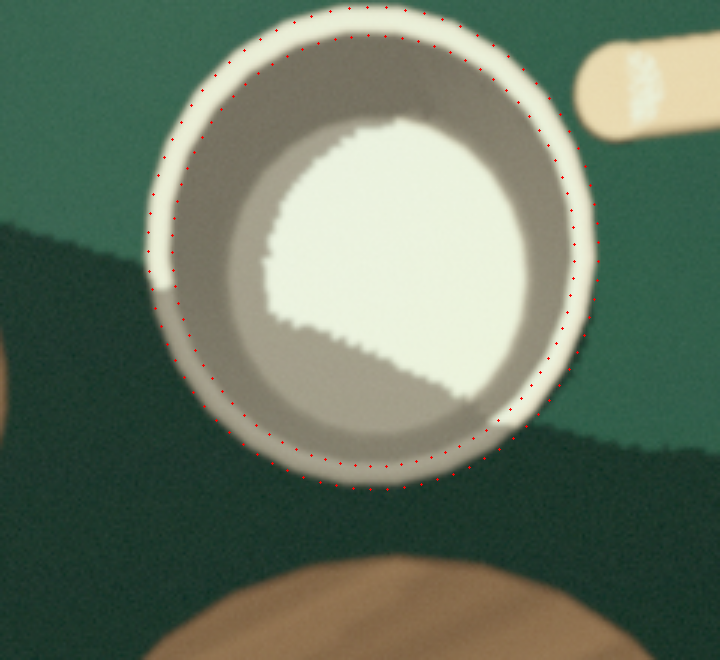

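```bash
python3 -m jog '[[0,0.05,0,0],[0,0.09,0,0],[0,0.094,-0.03,0],[0,0.094,-0.06,0],[0,0.094,-0.08,0]]'; python3 -m jog '[[0,0,0,0],[0,0,0,0]]'; python3 - <<'E'
from h import *
c=cap('wrist','w6');c=cap('scene','s6'); o=env.observe();print(o['ee_pos'])
E
```

```text
t: 6.82
ee_pos: [0.5716, -0.1012, 0.1189]
ee_rot: [0.48, -0.48, 0.52, -0.519]
contact_force: [0.9, -0.3, -0.9]
opening: 0.0231
t: 7.08
ee_pos: [0.5726, -0.1014, 0.1212]
ee_rot: [-0.48, 0.48, -0.519, 0.52]
contact_force: [0.2, -0.4, -0.1]
opening: 0.0227
[ 0.57274193 -0.10131933  0.1213961 ]
```

View pics/w6.png

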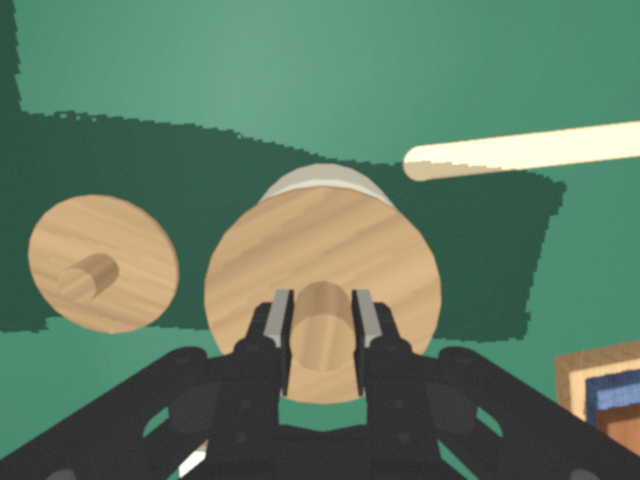

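```bash
python3 -m jog '[[0,0,-0.01,0],[0,0,-0.018,0],[0,0,-0.022,0],[0,0,-0.025,0],[0,0,-0.026,0]]'
```

```text
t: 7.8
ee_pos: [0.5721, -0.101, 0.0942]
ee_rot: [0.48, -0.48, 0.519, -0.519]
contact_force: [0.5, 0.1, -0.7]
opening: 0.0222
```

```bash
python3 -m jog '[[0,0,-0.001,0],[0,0,-0.002,0],[0,0,-0.002,0],[0,0,-0.002,0]]'
```

```text
t: 8.3
ee_pos: [0.5722, -0.1011, 0.0928]
ee_rot: [-0.48, 0.48, -0.519, 0.519]
contact_force: [-2.2, -0.3, 5.3]
opening: 0.0226
```

```bash
python3 -m jog '[[0,0,0,0],[0,0,0,0],[0,0,0,0],[0,0,0,0]]' 0; python3 -m jog '[[0,0,0.03,0],[0,0,0.06,0],[0,0.0,0.1,0],[0,0.0,0.13,0]]'; python3 -m jog '[[0,0,0,0],[0,0,0,0]]'; python3 - <<'E'
from h import *
c=cap('wrist','w7');s=cap('scene','s7'); o=env.observe();print(o['ee_pos'])
r,k=circ(c,(5,60,60),(28,220,255),(200,450,100,420),.086); print(r)
cv2.imwrite('pics/s7p.png',cv2.resize(s['frame'][170:290,220:340],None,fx=5,fy=5)[:,:,::-1])
E
```

```text
t: 8.8
ee_pos: [0.5721, -0.101, 0.0923]
ee_rot: [-0.48, 0.48, -0.519, 0.519]
contact_force: [-0.2, -0.2, 0.2]
opening: 0.0853
t: 9.3
ee_pos: [0.5723, -0.1011, 0.224]
ee_rot: [-0.48, 0.48, -0.519, 0.52]
contact_force: [0.3, -0.0, -0.6]
opening: 0.0855
t: 9.55
ee_pos: [0.5719, -0.101, 0.2216]
ee_rot: [0.48, -0.48, 0.52, -0.519]
contact_force: [-0.1, 0.7, -0.5]
opening: 0.0853
[ 0.57158846 -0.10094507  0.22119514]
((0.5710943341255188, -0.1018332839012146), 0.050270598381757736)
```

View pics/w7.png

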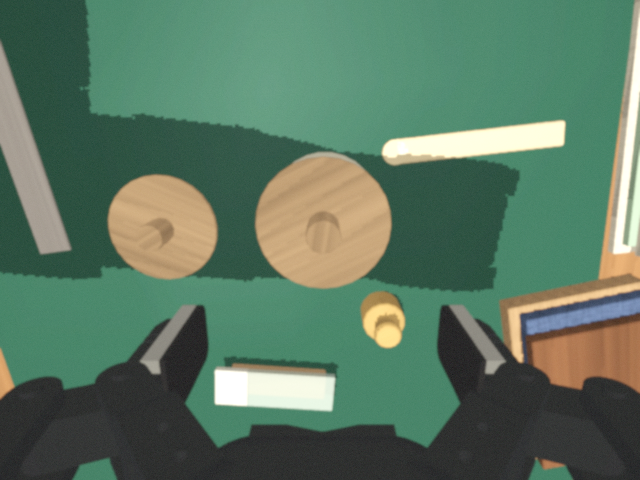

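View pics/s7p.png

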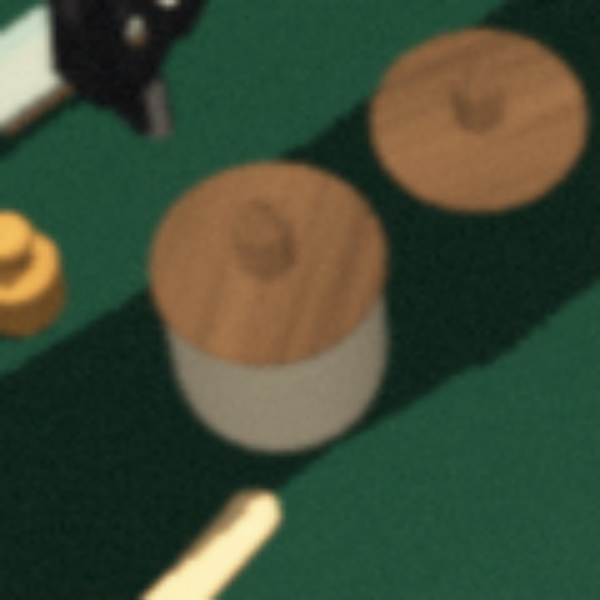

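```bash
python3 -m jog '[[-0.01,0.05,0,10],[-0.02,0.1,0,20],[-0.03,0.15,0,30],[-0.04,0.2,0,40],[-0.05,0.25,0,50]]'; python3 -m jog '[[-0.01,0.05,0,5],[-0.02,0.08,0,10],[-0.029,0.115,0,18],[-0.029,0.127,0,18],[-0.029,0.127,0,18]]';  python3 -m jog '[[0,0,0,0],[0,0,0,0]]';python3 - <<'E'
from h import *
c=cap('wrist','w8'); o=env.observe();print(o['ee_pos'],o['joints'].round(2))
from scipy.spatial.transform import Rotation as Ro
R=Ro.from_quat(np.roll(o['ee_rot'],-1)).as_matrix(); print('jaw',np.degrees(np.arctan2(R[1,2],R[0,2])))
hsv=cv2.cvtColor(c['frame'],cv2.COLOR_RGB2HSV)
w=cv2.inRange(hsv,(0,0,140),(180,75,255)); w[300:]=0
kk=max(cv2.findContours(w,cv2.RETR_EXTERNAL,cv2.CHAIN_APPROX_NONE)[0],key=cv2.contourArea)
S=(ray(c,kk[:,0],.026)[:,:2]*1000).astype(np.float32); rc=cv2.minAreaRect(S); print('slide',rc, cv2.boxPoints(rc).round(1).tolist())
E
```

```text
t: 10.28
ee_pos: [0.5212, 0.1504, 0.2215]
ee_rot: [-0.655, 0.655, -0.266, 0.266]
contact_force: [0.8, 0.2, 0.3]
opening: 0.0854
t: 10.9
ee_pos: [0.493, 0.2761, 0.2216]
ee_rot: [-0.688, 0.688, -0.163, 0.162]
contact_force: [-0.3, -0.2, -0.2]
opening: 0.0855
t: 11.15
ee_pos: [0.4934, 0.2751, 0.2223]
ee_rot: [-0.688, 0.688, -0.163, 0.163]
contact_force: [-0.6, -0.6, -0.3]
opening: 0.0855
[0.4933628  0.27516135 0.22236214] [ 0.51  0.35  0.13  1.35 -0.    0.97]
jaw 63.390558000289666
slide ((462.34320068359375, 292.5267333984375), (42.885772705078125, 121.2571029663086), 64.03095245361328) [[398.3999938964844, 299.79998779296875], [507.5, 246.6999969482422], [526.2000122070312, 285.29998779296875], [417.20001220703125, 338.3999938964844]]
```

View pics/w8.png

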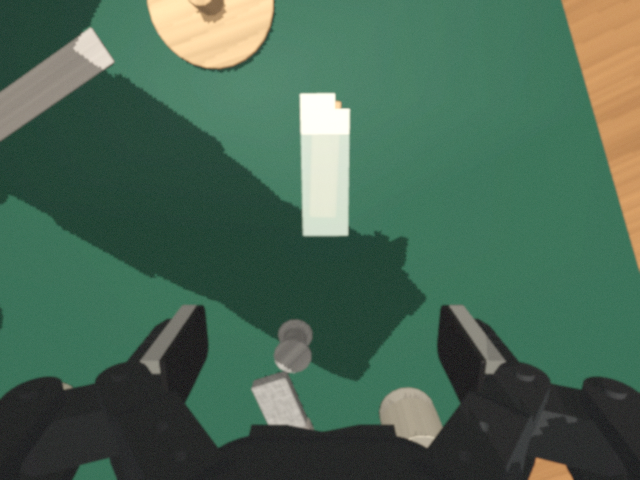

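```bash
python3 -m jog '[[0.0005,0.002,-0.05,0.5],[0.0005,0.002,-0.1,0.5],[0.0005,0.002,-0.15,0.5],[0.0005,0.002,-0.18,0.5],[0.0005,0.002,-0.2,0.5]]'; python3 -m jog '[[0,0,-0.008,0],[0,0,-0.012,0],[0,0,-0.012,0]]';python3 -m jog '[[0,0,0,0],[0,0,0,0],[0,0,0,0],[0,0,0,0],[0,0,0,0]]' 1 35; python3 - <<'E'
from h import *
c=cap('wrist','w9'); print(env.observe()['ee_pos'])
E
```

```text
t: 11.82
ee_pos: [0.4931, 0.2771, 0.0208]
ee_rot: [-0.689, 0.689, -0.16, 0.159]
contact_force: [-0.3, -0.0, 0.4]
opening: 0.0854
t: 12.2
ee_pos: [0.494, 0.2781, 0.0108]
ee_rot: [0.689, -0.689, 0.159, -0.159]
contact_force: [-0.4, -0.0, 0.3]
opening: 0.0856
t: 12.82
ee_pos: [0.4938, 0.2781, 0.0108]
ee_rot: [0.689, -0.689, 0.159, -0.159]
contact_force: [-1.1, -0.8, 6.4]
opening: 0.0392
[0.49376275 0.27807006 0.01078614]
```

View pics/w9.png

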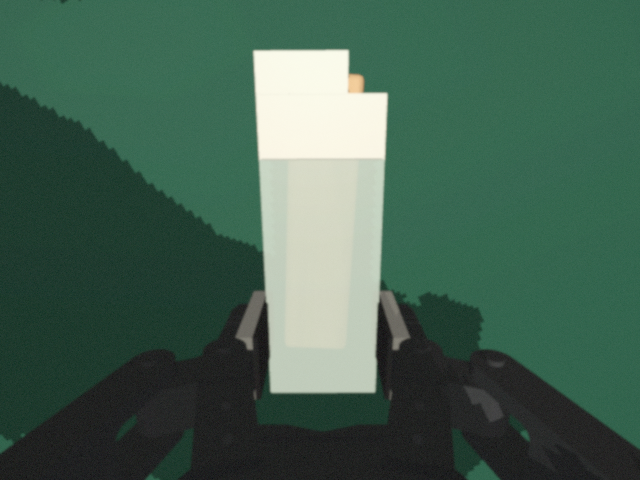

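```bash
python3 -m jog '[[0,0,0.005,0],[0,0,0.03,0],[0,0,0.07,0],[0,0,0.12,0],[0,0,0.17,0]]'; python3 -m jog '[[0.02,-0.05,0.02,6],[0.04,-0.1,0.02,12],[0.06,-0.15,0.02,18],[0.08,-0.2,0.02,24],[0.1,-0.25,0.02,26]]'; python3 - <<'E'
from h import *
c=cap('wrist','w10'); print(env.observe()['ee_pos'])
E
```

```text
t: 13.5
ee_pos: [0.4933, 0.2778, 0.1822]
ee_rot: [0.689, -0.689, 0.159, -0.159]
contact_force: [0.9, 0.1, -0.9]
opening: 0.0391
t: 14.12
ee_pos: [0.594, 0.0262, 0.2007]
ee_rot: [0.707, -0.707, -0.001, 0.001]
contact_force: [0.7, 0.7, -0.4]
opening: 0.0391
[0.59556649 0.02080586 0.20031676]
```

View pics/w10.png

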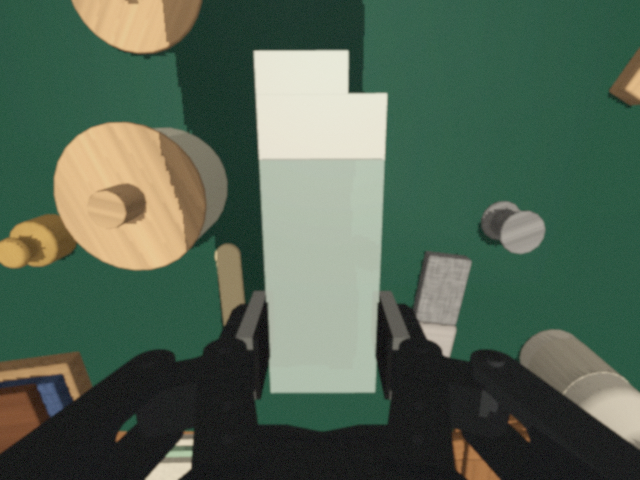

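```bash
python3 -m jog '[[0.02,-0.05,0,0],[0.04,-0.1,0,0],[0.046,-0.123,0,0],[0.046,-0.123,-0.03,0],[0.046,-0.123,-0.06,0]]'; python3 -m jog '[[0,0,0,0],[0,0,0,0]]'; python3 - <<'E'
from h import *
c=cap('wrist','w11'); s=cap('scene','s11'); print(env.observe()['ee_pos'])
cv2.imwrite('pics/s11p.png',cv2.resize(s['frame'][130:290,190:350],None,fx=4,fy=4)[:,:,::-1])
E
```

```text
t: 14.8
ee_pos: [0.6396, -0.0951, 0.1398]
ee_rot: [0.707, -0.707, 0.0, -0.0]
contact_force: [0.5, 0.5, -0.2]
opening: 0.0389
t: 15.05
ee_pos: [0.64, -0.0948, 0.1418]
ee_rot: [-0.707, 0.707, 0.0, 0.0]
contact_force: [0.4, 0.6, 0.0]
opening: 0.0391
[ 0.6403437  -0.09491803  0.14197311]
```

View pics/w11.png

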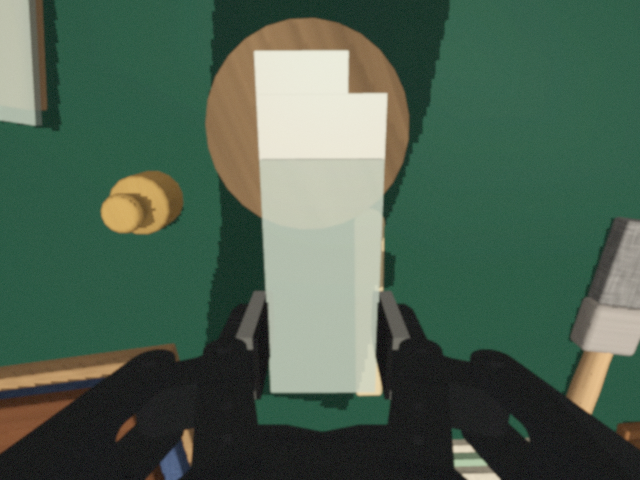

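View pics/s11p.png

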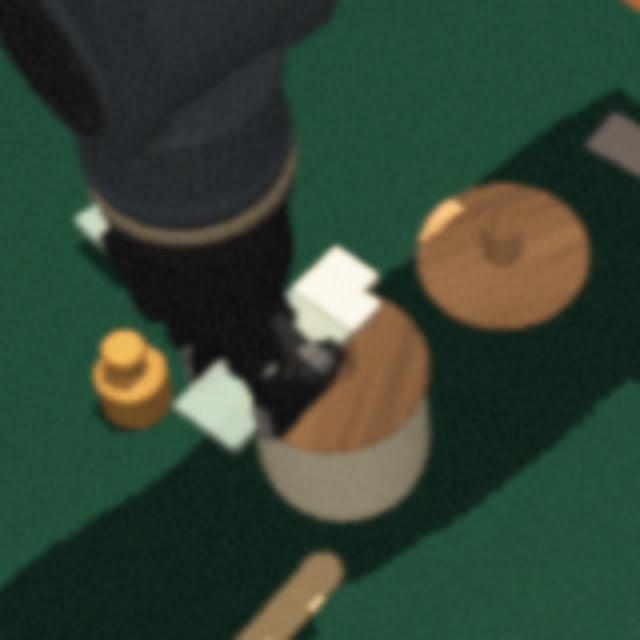

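```bash
python3 -m jog '[[0.001,-0.007,-0.01,0],[0.001,-0.007,-0.025,0],[0.001,-0.007,-0.034,0],[0.001,-0.007,-0.038,0],[0.001,-0.007,-0.042,0]]' 1 20
```

```text
t: 15.78
ee_pos: [0.6407, -0.1021, 0.0985]
ee_rot: [-0.707, 0.707, 0.0, 0.0]
contact_force: [-0.7, -2.1, 5.8]
opening: 0.039
```

```bash
python3 -m jog '[[0,0,-0.003,0],[0,0,-0.006,0],[0,0,-0.009,0],[0,0,-0.012,0]]'; python3 - <<'E'
from h import *
c=cap('wrist','w12'); s=cap('scene','s12'); print(env.observe()['ee_pos'])
cv2.imwrite('pics/s12p.png',np.hstack([cv2.resize(s['frame'][130:290,190:320],None,fx=3,fy=3),c['frame'][:,120:500]])[:,:,::-1])
E
```

```text
t: 16.27
ee_pos: [0.6408, -0.102, 0.0867]
ee_rot: [-0.707, 0.707, 0.0, 0.0]
contact_force: [-1.5, -0.3, 6.4]
opening: 0.0391
[ 0.64073926 -0.10205176  0.08648333]
```

View pics/s12p.png

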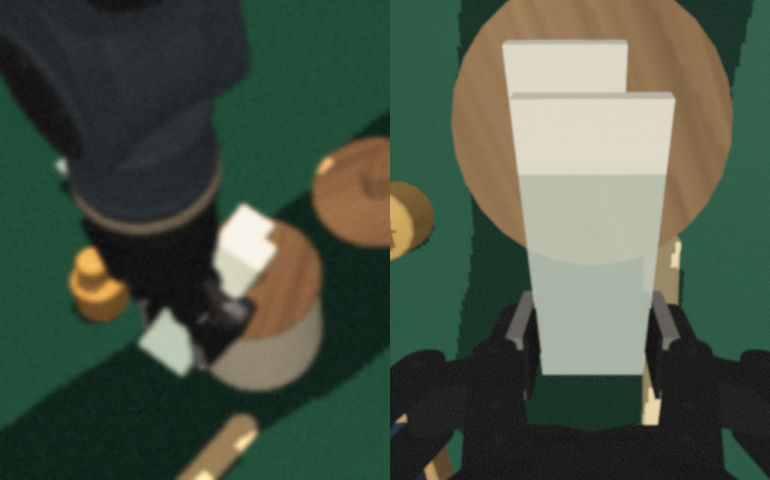

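```bash
python3 -m jog '[[0,0,-0.003,0],[0,0,-0.006,0],[0,0,-0.009,0],[0,0,-0.012,0],[0,0,-0.015,0]]'; python3 -m jog '[[0,0,-0.003,0],[0,0,-0.006,0],[0,0,-0.009,0],[0,0,-0.012,0]]'; python3 - <<'E'
from h import *
c=cap('wrist','w13'); s=cap('scene','s13'); print(env.observe()['ee_pos'])
cv2.imwrite('pics/s13p.png',np.hstack([cv2.resize(s['frame'][130:290,190:320],None,fx=3,fy=3),c['frame'][:,120:500]])[:,:,::-1])
E
```

```text
t: 17.0
ee_pos: [0.6409, -0.102, 0.0718]
ee_rot: [-0.707, 0.707, 0.0, 0.0]
contact_force: [-2.4, 0.8, 7.3]
opening: 0.039
t: 17.5
ee_pos: [0.6411, -0.102, 0.0598]
ee_rot: [-0.707, 0.707, 0.0, 0.0]
contact_force: [1.3, 0.0, 13.7]
opening: 0.0388
[ 0.64144556 -0.10194655  0.05976465]
```

View pics/s13p.png

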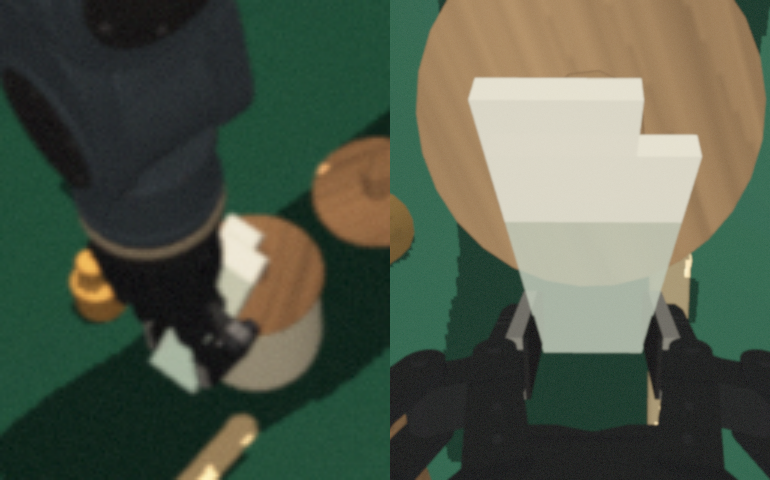

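```bash
cat > pnp.py <<'E'
from h import *
def tilt(c,uv):
    obj=np.array([[-60,20,6],[-60,-20,6],[28,20,6],[28,-20,6],[60,20,6],[60,-8,6],[48,-20,6]],float)/1000
    ok,r,t=cv2.solvePnP(obj,np.array(uv,float),np.array(c['intrinsics'],float),None)
    e=cv2.projectPoints(obj,r,t,np.array(c['intrinsics'],float),None)[0][:,0]-uv
    Rw=cv2.Rodrigues(np.array(c['rvec'],float))[0]
    R=Rw.T@cv2.Rodrigues(r)[0]; T=Rw.T@(t.ravel()-np.array(c['tvec']).ravel())
    print('err',np.abs(e).max().round(2),'centre',T.round(4),'x-vert deg',np.degrees(np.arccos(R[2,0])).round(1),'z-vert',np.degrees(np.arccos(R[2,2])).round(1),'x dir',R[:,0].round(2))
E
python3 - <<'E'
from pnp import *
c=dict(np.load('pics/w13.npz'))
tilt(c,[(271,353),(373,353),(235,222),(414,222),(200,99),(370,99),(431,157)])
cv2.imwrite('pics/w13b.png',cv2.resize(c['frame'][50:450,140:480],None,fx=1.5,fy=1.5)[:,:,::-1])
print(env.observe()['contact_force'])
E
```

```text
err 3.05 centre [ 0.6074 -0.1016  0.0939] x-vert deg 52.2 z-vert 37.8 x dir [-0.79 -0.    0.61]
[3.9310581  0.18994876 5.66466693]
```

View pics/w13b.png

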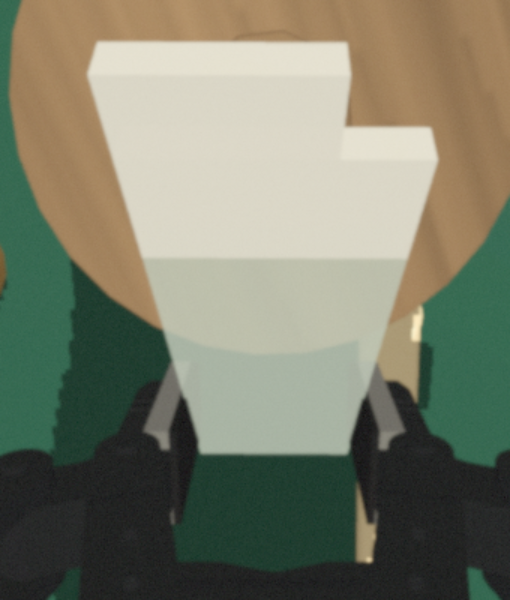

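```bash
python3 -m jog '[[0,0,0.003,0],[0,0,0.006,0],[0.0,0,0.012,0],[0.0,0,0.025,0],[0.0,0,0.04,0]]' 1 60; python3 -m jog '[[0,0,0.03,0],[0,0,0.06,0],[-0.02,0,0.066,0],[-0.037,0,0.066,0],[-0.037,0,0.066,0]]'; python3 -m jog '[[0,0,0,0],[0,0,0,0],[0,0,0,0],[0,0,0,0]]'; python3 - <<'E'
from h import *
c=cap('wrist','w14'); s=cap('scene','s14'); t=cap('top','t14'); o=env.observe();print(o['ee_pos'],o['contact_force'])
cv2.imwrite('pics/s14p.png',np.hstack([cv2.resize(s['frame'][130:290,190:320],None,fx=3,fy=3),c['frame'][:,120:500]])[:,:,::-1])
cv2.imwrite('pics/w14b.png',cv2.resize(c['frame'][20:420,140:480],None,fx=1.5,fy=1.5)[:,:,::-1])
E
```

```text
t: 18.23
ee_pos: [0.6406, -0.102, 0.1004]
ee_rot: [-0.707, 0.707, -0.0, 0.0]
contact_force: [0.1, -0.3, -1.5]
opening: 0.0382
t: 18.85
ee_pos: [0.6032, -0.1021, 0.1667]
ee_rot: [-0.707, 0.707, 0.0, 0.001]
contact_force: [0.3, -0.1, -0.6]
opening: 0.0386
t: 19.35
ee_pos: [0.6037, -0.102, 0.1651]
ee_rot: [0.707, -0.707, 0.0, 0.0]
contact_force: [0.3, 0.6, -0.1]
opening: 0.0386
[ 0.60362937 -0.10200597  0.16524641] [-0.03961508 -0.07085594 -0.32405607]
```

View pics/s14p.png

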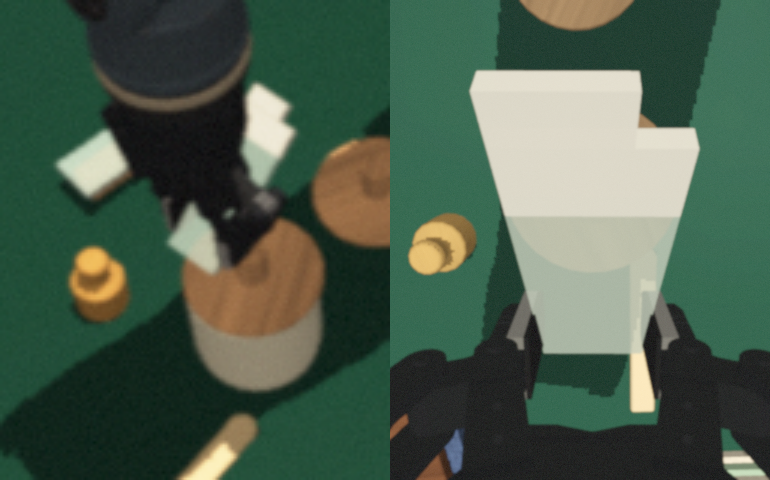

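View pics/w14b.png

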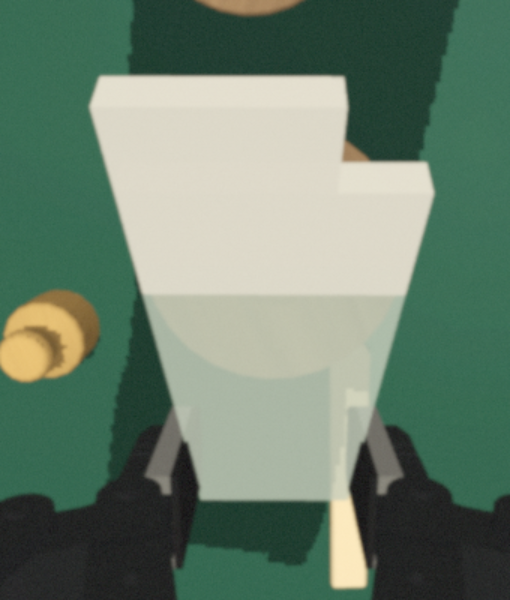

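View pics/t14.png

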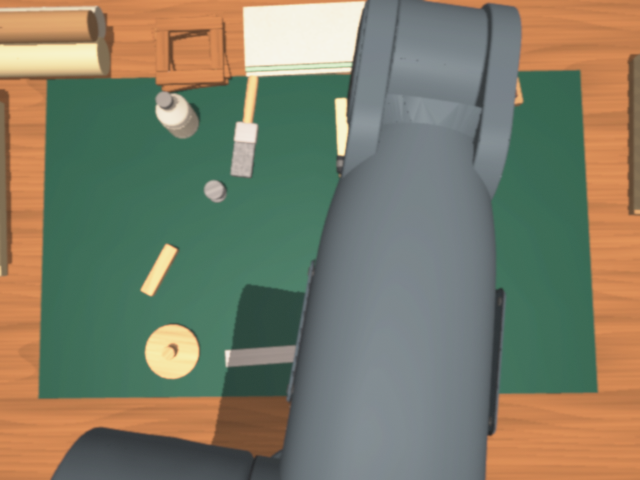

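```bash
python3 - <<'E'
from pnp import *
c=dict(np.load('pics/w14.npz'))
# crop coords /1.5 + offset
f=lambda x,y:(x/1.5+140,y/1.5+20)
tilt(c,[f(200,500),f(349,500),f(143,295),f(405,295),f(90,107),f(346,107),f(434,194)])
for n in ('s7','s14'):
    s=dict(np.load(f'pics/{n}.npz'))
    hsv=cv2.cvtColor(s['frame'],cv2.COLOR_RGB2HSV); m=cv2.inRange(hsv,(5,60,40),(28,230,255)); q=np.zeros_like(m); q[195:248,246:302]=m[195:248,246:302]
    k=max(cv2.findContours(q,cv2.RETR_EXTERNAL,cv2.CHAIN_APPROX_NONE)[0],key=cv2.contourArea)
    b=k[:,0]; print(n,'bottom',b[:,1].max(),'left',b[:,0].min(),'right',b[:,0].max(), ray(s,[(b[:,0].min(),222),(b[:,0].max(),222)],.086).round(4)[:,:2].tolist())
a=[cv2.resize(dict(np.load(f'pics/{n}.npz'))['frame'][185:275,235:315],None,fx=5,fy=5) for n in('s7','s14')]
cv2.imwrite('pics/cmp.png',np.hstack(a)[:,:,::-1])
E
```

```text
err 0.82 centre [ 0.5694 -0.1017  0.1987] x-vert deg 53.0 z-vert 37.0 x dir [-0.8 -0.   0.6]
s7 bottom 246 left 250 right 297 [[0.6051, -0.1381], [0.5433, -0.0605]]
s14 bottom 244 left 251 right 298 [[0.6037, -0.1365], [0.542, -0.0589]]
```

View pics/cmp.png

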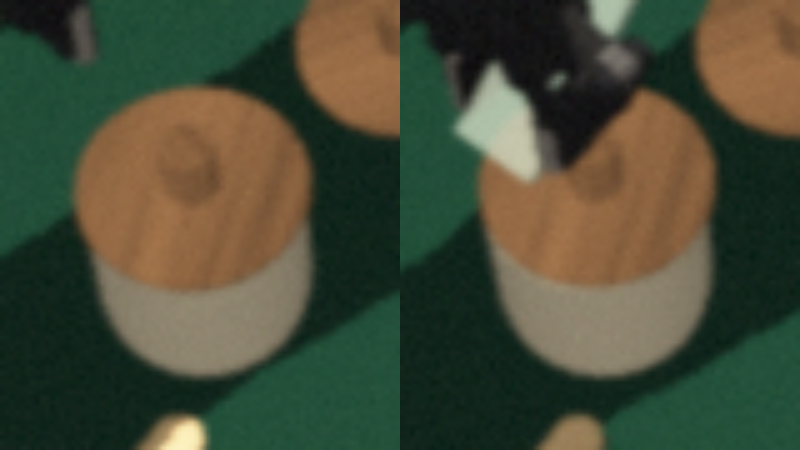

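```bash
python3 -m jog '[[0.01,0.04,0.02,0],[0.02,0.08,0.03,0],[0.02,0.09,0.03,0],[0.02,0.09,0.03,0],[0.02,0.09,0.03,0]]'; python3 - <<'E'
from h import *
c=cap('wrist','w15');print(env.observe()['ee_pos'])
E
```

```text
t: 20.12
ee_pos: [0.6232, -0.013, 0.195]
ee_rot: [-0.707, 0.707, -0.001, 0.0]
contact_force: [-0.1, -0.3, -0.6]
opening: 0.0387
[ 0.623279   -0.01306784  0.19501112]
```

View pics/w15.png

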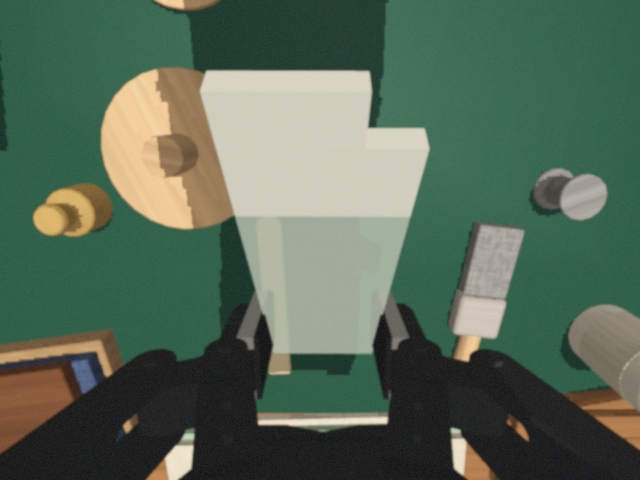

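```bash
python3 - <<'E'
from h import *
from scipy.optimize import least_squares
c=dict(np.load('pics/w15.npz'))
hsv=cv2.cvtColor(c['frame'],cv2.COLOR_RGB2HSV); m=cv2.inRange(hsv,(5,60,60),(28,220,255)); q=np.zeros_like(m); q[60:235,97:235]=m[60:235,97:235]
k=max(cv2.findContours(q,cv2.RETR_EXTERNAL,cv2.CHAIN_APPROX_NONE)[0],key=cv2.contourArea)[:,0]
k=k[(k[:,0]<195)&~((k[:,1]>95)&(k[:,1]<200)&(k[:,0]>150))]
def fit(z):
    P=ray(c,k,z)[:,:2]
    r=least_squares(lambda v:np.hypot(*(P-v[:2]).T)-v[2],[.57,-.1,.05],loss='soft_l1',f_scale=.0005); return r.x,np.abs(r.fun).max()
for z in (.083,.086,.089): print(z,fit(z))
E
```

```text
0.083 (array([ 0.56861665, -0.10308944,  0.05006407]), np.float64(0.00048011612686675587))
0.086 (array([ 0.56838761, -0.10202571,  0.04947417]), np.float64(0.0004744813274619522))
0.089 (array([ 0.56815857, -0.10096197,  0.04888428]), np.float64(0.0004688456494120405))
```

```bash
python3 -m jog '[[-0.01,-0.04,0,0],[-0.018,-0.08,-0.01,0],[-0.018,-0.089,-0.02,0],[-0.018,-0.089,-0.02,0],[-0.018,-0.089,-0.02,0]]'; python3 -m jog '[[0,0,0,0],[0,0,0,0],[0,0,0,0],[0,0,0,0],[0,0,0,0]]'; python3 - <<'E'
from h import *
c=cap('wrist','w16'); o=env.observe();print(o['ee_pos'],np.abs(o['qd']).max(),o['opening'],o['contact_force'])
E
```

```text
t: 20.8
ee_pos: [0.6058, -0.1004, 0.1755]
ee_rot: [0.707, -0.707, -0.0, -0.0]
contact_force: [0.3, 0.0, -0.4]
opening: 0.0382
t: 21.42
ee_pos: [0.6056, -0.101, 0.1753]
ee_rot: [-0.707, 0.707, -0.0, 0.0]
contact_force: [1.0, -0.7, 0.3]
opening: 0.0382
[ 0.60558437 -0.10101866  0.17533247] 0.001831904639989286 0.03846496562284106 [ 0.46275015  0.16795533 -1.09087612]
```

View pics/w16.png

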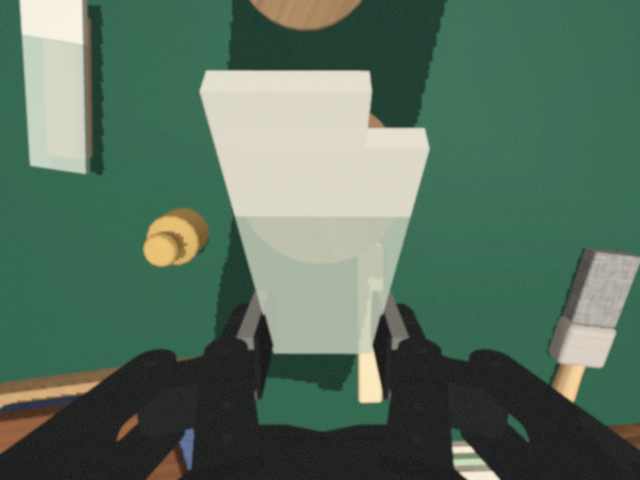

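The slide is steady in the fingers above the lid, with its pixels unchanged from before (end edge at row 353, upper edge at about row 98). I'm handing in.

```bash
python3 -c "
from cell import env
env.close_job(); print(env.observe()['t'])"
```

```text
the job is handed in; nothing more can be done
the job is handed in; nothing more can be done
```

The lid is on the pot and let go, and the arm is holding the batch slide tipped up over it. I handed in with the clock last read at 21.4 s of the 54 s allowed.

- **Lid:** I took the farthest of the three lids (0.545 m from the base), set it down at the expected seated height with about 5 N of contact, and released it.
- **Slide:** I gripped the notched slide 35 mm from its centre, toward the clear end. The moves can't tilt the tool, so I tipped the slide in a light 20 N grip by pressing its frosted end down on the seated lid's knob. I then tightened the grip to 60 N and raised it over the pot.

**Last checks:**
- **Slide pose:** The frosted end is up about 37°, which is within the 30–65° band but under the nominal 45°. The label face is up, with its normal 37° from vertical. The slide's centre is within about 5 mm of the pot axis and about 0.21 m up.
- **Lid position:** Pressing on the knob shifted the lid by about 3 mm, so it now sits about 4 mm off the pot's centre (limit 6.5 mm). Its apparent size fits the seated height. I judged it level only by eye, because the slide covered part of it.
- **Pot and bystanders:** The pot and the bystanders I could see had not visibly moved.
- **Camera disagreement:** The scene camera placed things about 3–5 mm away from where the top and wrist cameras did. I relied on the wrist and top cameras.

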